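# Restock the microscope caddy

### The job

Gather the microscope kit into the grey caddy, each thing upright in its own coaster: the brown dropper bottle on the brown coaster, the black-capped immersion oil bottle on the yellow one, the slim teal lens spray on the teal one and the black loupe on the black one, each standing flat inside the coaster's recess. Do not tip the bottles over on the way. Leave the white-lidded teal jar and the white-capped cream bottle where they are; they do not belong in the kit.

Things in the scene. Friction and masses are not known exactly. Their poses are not given: they have to be found in the camera images.
- dropper_bottle_center (a point): small flesh-brown round bottle with a black rubber dropper bulb on top, standing: body 32 mm diameter up to 62 mm, then a 23 mm collar to 75 mm and a narrow bulb, 100 mm tall in all. This point is on its axis, half-way up (50 mm above its foot); z is its upright axis
- immersion_oil_center (a point): small cream-coloured round bottle with a BLACK cap, standing: body 29 mm diameter up to 50 mm, then a 19 mm cap, 72 mm tall in all. This point is on its axis, half-way up (36 mm above its foot); z is its upright axis
- spray_bottle_center (a point): slim teal lens-cleaner spray bottle with a pale teal cap, standing: body 28 mm diameter up to 74 mm, neck and cap 24 to 26 mm, 108 mm tall in all (a similar teal bottle far off by the microscope is part of the room). This point is on its axis, half-way up (54 mm above its foot); z is its upright axis
- loupe_center (a point): black round loupe, a squat drum 36 mm in diameter and 24 mm high, standing on its flat end. This point is at its centre (12 mm above its foot); z is its upright axis
- brown_coaster_seat (a point): brown round coaster, one of four coasters (brown, yellow, teal, black, in any order) that stand fixed in a row, 80 mm apart, in a low fixed grey caddy 350 x 100 mm. The coaster is a shallow round recess 56 mm across inside, 66 mm outside, its lip 5 mm above the recess floor. This point is the centre of the recess floor, about 8 mm above the table; the caddy's rim is 4 mm above it. x runs along the row of coasters, y across it, z up
- yellow_coaster_seat (a point): yellow round coaster, one of four coasters (brown, yellow, teal, black, in any order) that stand fixed in a row, 80 mm apart, in a low fixed grey caddy 350 x 100 mm. The coaster is a shallow round recess 56 mm across inside, 66 mm outside, its lip 5 mm above the recess floor. This point is the centre of the recess floor, about 8 mm above the table; the caddy's rim is 4 mm above it. x runs along the row of coasters, y across it, z up
- teal_coaster_seat (a point): teal round coaster, one of four coasters (brown, yellow, teal, black, in any order) that stand fixed in a row, 80 mm apart, in a low fixed grey caddy 350 x 100 mm. The coaster is a shallow round recess 56 mm across inside, 66 mm outside, its lip 5 mm above the recess floor. This point is the centre of the recess floor, about 8 mm above the table; the caddy's rim is 4 mm above it. x runs along the row of coasters, y across it, z up
- black_coaster_seat (a point): black round coaster, one of four coasters (brown, yellow, teal, black, in any order) that stand fixed in a row, 80 mm apart, in a low fixed grey caddy 350 x 100 mm. The coaster is a shallow round recess 56 mm across inside, 66 mm outside, its lip 5 mm above the recess floor. This point is the centre of the recess floor, about 8 mm above the table; the caddy's rim is 4 mm above it. x runs along the row of coasters, y across it, z up
- jar_teal_center (a point): teal round jar with a wide white lid, 52 mm diameter, 80 mm tall, loose; does not belong in the caddy. This point is on its axis, half-way up. (Behind the loose things a fixed clipboard 0.29 m tall leans on its stand, x = 0.66 m and beyond, y = -0.17 to 0.01: carry things past on the robot's side of it)
- white_cap_bottle_center (a point): cream-coloured round bottle with a WHITE cap, 29 mm diameter, 72 mm tall, loose; otherwise like the black-capped oil bottle, but does not belong in the caddy. This point is on its axis, half-way up
There are look-alikes about, which are no part of the job. Of the things that look like the part that bears loupe_center, take the one that is farthest to the robot's right at the start.

How it is judged (in metres and radians):
At the end, for the whole second after the job is handed in: Dropper bottle, oil bottle, spray and loupe each stand upright (within 0.1 rad) and at rest on the floor of their own coaster's recess, within 14 mm of its centre (all that the recess allows), brown, yellow, teal and black respectively (horizontal distance between dropper_bottle_center and brown_coaster_seat below 0.014 m and z of dropper_bottle_center in the frame of brown_coaster_seat between 0.0455 and 0.0535 m and angle between each of dropper_bottle_center, immersion_oil_center, spray_bottle_center, loupe_center's own z axis and vertical below 0.1 rad and horizontal distance between immersion_oil_center and yellow_coaster_seat below 0.014 m and z of immersion_oil_center in the frame of yellow_coaster_seat between 0.0315 and 0.0395 m and horizontal distance between spray_bottle_center and teal_coaster_seat below 0.014 m and z of spray_bottle_center in the frame of teal_coaster_seat between 0.0495 and 0.0575 m and horizontal distance between loupe_center and black_coaster_seat below 0.014 m and z of loupe_center in the frame of black_coaster_seat between 0.0075 and 0.0155 m and linear speed of each of dropper_bottle, immersion_oil, spray_bottle, loupe below 0.02 m/s); the robot touches nothing.
It fails at once if the dropper bottle is tipped over (more than 35 degrees) (angle between dropper_bottle_center's own z axis and vertical above 0.61 rad).
It fails at once if the immersion oil is tipped over (more than 35 degrees) (angle between immersion_oil_center's own z axis and vertical above 0.61 rad).
It fails at once if the spray bottle is tipped over (more than 35 degrees) (angle between spray_bottle_center's own z axis and vertical above 0.61 rad).
It fails at once if the jar teal is moved more than 25 mm or tipped (distance of jar_teal_center from where it was at the start of the episode above 0.025 m or angle between jar_teal_center's own z axis and vertical above 0.3 rad).
It fails at once if the white cap bottle is moved more than 25 mm or tipped (distance of white_cap_bottle_center from where it was at the start of the episode above 0.025 m or angle between white_cap_bottle_center's own z axis and vertical above 0.3 rad).
It also fails if it takes over 144 s, if anything falls off the work surface, if the arm or the gripper's body presses on something with over 40 N, if the wrist force passes 120 N, or if a joint passes its speed limit or range.

### The arm

A 6-joint arm with a two-finger parallel gripper is mounted at the origin on a cart in front of the work surface, level with it; the furniture and walls round the work are solid. World frame = base frame: x ahead of the robot, y to its left, z up, the work surface at z = 0. Lengths are in mm, angles in rad, forces in N, time in s.
With the tool pointing down it reaches from about 350 to 975 mm from the base axis. Payload 7.1 kg.
Tool frame: the origin (TCP) lies between the finger pads; the fingertips stand 8 mm ahead of it and the grasp point (between the pads) lies 11 mm behind it; x points along the fingers, y is the direction in which the jaws open and shut, and the axes are right-handed (so a half turn about x gives the same grasp; the last joint's range is limited). The gripper opens to 88 mm and grips with 3 to 60 N. Pads are 20 mm wide; open, the fingers measure 115 mm over their backs; the gripper's body (75 mm by 178 mm) begins 61 mm behind the grasp point.
Start: joints at [-1.334, 0.423, 1.63, -0, 1.089, -0.019], TCP at [158.156, -604.642, 230.675] pointing down, gripper open.
Joint ranges: [-3, 3], [-0.9, 2.11], [0.09, 2.58], [-1.31, 4.45], [0.11, 2.69], [-2.54, 2.54]. Speed limits (rad/s): [2.39, 2.39, 3.01, 3.14, 3.14, 3.14].

### API

Orientations are given as a rotation vector (axis times angle).
In Python, from workcell import ctrl gives the robot as it stands.
- The arm moves only by the tool apply_moves, never from a script. Its argument "increments" is a list of rows, each an object with "gripper": the opening in per cent of the stroke, from 0 (shut) to 100 (fully open); "delta_pos": the shift along the tool's x, y, z in cm, a list of three; "dr": the turn, a rotation vector about the tool's x, y, z in rad, a list of three. In form: [{"gripper": gripper, "delta_pos": [dx, dy, dz], "dr": [ax, ay, az]}, ...]. A call has exactly 5 rows; each row shifts and turns the commanded pose from where the row before left it, along the tool's axes as they then stand; what a row does not reach is not made up. A row lasts 1/12 s, in which the tool goes at most 41.7 mm and 7.16 degrees, less where a joint would pass 70% of its speed; a pose out of reach is approached as far as the arm can. A call with a gripper value outside its range is refused whole. The fingers move at their own pace and stop on an object; the grip force is fixed at half the most. Time passes only in rows, so rows that do not move let the fingers close, or fill a call up. It gives the time, the measured TCP pose, the force and the opening at its end, in the units of the state.
- ctrl.get_obs(): the state, without advancing time (a new reading comes with each control period).
- ctrl.get_image(name): name is "scene" or "top" or "wrist"; returns a dict with "img" (384x512x3 uint8, red, green, blue), "range_z" (384x512 float32, mm along the optical axis (not along the pixel's ray), 0 where there is no reading), "mtx" (3x3 intrinsics, pixels), "rvec" (rotation vector, rad) and "tvec" (3), from world to camera coordinates, as OpenCV has them. Camera axes: x right, y down, z forward; pixel columns grow to the right and rows downward; lengths in mm; the calibration is good to about 2 mm. A picture is of the moment at which its call begins.
- ctrl.close_job(): hands the job in, once; it reports no verdict.
The state is a dict: "t": time; "qpos": joint angles; "qvel": joint speeds; "joint_torque": joint torques, N m; "ee_pos": TCP position; "orientation": TCP orientation; "ft_force": force on the tool from outside, world axes, zero at the start; "moment": the same for the moment, N m; "width": finger opening in mm.
Only numpy, scipy, OpenCV 4.12 (cv2) and the standard library are available. Lean on these libraries where they do the work, as an engineer would, in place of code of your own. Each camera call takes 0.05 s, during which the arm holds its last target. There are 200 camera calls.

## Working session

There is one attempt and no reset: what is moved stays moved. The work goes in short steps, Python scripts to look and compute and a tool call to move; the robot and the scene stay as the last step left them, time stands still between calls to the robot, and variables do not carry over. Pictures are saved under pics/ and viewed, about 12 in all and at most 16, crops included, and the job is handed in when it is done.

Besides the shell and the picture viewer there is one more tool, called after "Request:" in YAML: its name, and indented under it one key for each argument. apply_moves: Moves the arm, as the interface text tells. Its arguments: {"type":"object","properties":{"increments":{"type":"array","items":{"type":"object","properties":{"gripper":{"type":"number"},"delta_pos":{"type":"array","items":{"type":"number"}},"dr":{"type":"array","items":{"type":"number"}}}}}},"required":["increments"]}

```bash
mkdir -p pics; cat > h.py <<'E'
import numpy as np, cv2
from workcell import ctrl
def cam(n):
    d=ctrl.get_image(n); d['R']=cv2.Rodrigues(np.array(d['rvec'],float))[0]; d['t']=np.array(d['tvec'],float).ravel(); return d
def world(d):
    z=d['range_z']; v,u=np.mgrid[:z.shape[0],:z.shape[1]]; K=np.array(d['mtx'])
    p=np.stack([(u-K[0,2])/K[0,0]*z,(v-K[1,2])/K[1,1]*z,z],-1)
    return (p-d['t'])@d['R']
def ray(d,u,v,h):
    K=np.array(d['mtx']); r=d['R'].T@np.array([(u-K[0,2])/K[0,0],(v-K[1,2])/K[1,1],1.]); c=-d['R'].T@d['t']
    return c+r*(h-c[2])/r[2]
def save(d,f): cv2.imwrite('pics/'+f,d['img'][:,:,::-1])
E
python3 - <<'E'
from h import *
o=ctrl.get_obs();print({k:np.round(v,3) for k,v in o.items()})
for n in('scene','top'):
    d=cam(n);save(d,n+'0.png');np.savez(n+'0.npz',W=world(d),img=d['img']);print(n,-d['R'].T@d['t'],d['R'].round(2).tolist())
E
```

```text
{'t': np.float64(0.0), 'qpos': array([-1.334,  0.424,  1.631,  0.   ,  1.089, -0.019]), 'qvel': array([-0.001,  0.   , -0.001,  0.001,  0.   ,  0.001]), 'joint_torque': array([ 1.0000e-03, -5.4463e+01, -2.7366e+01,  6.4000e-02,  2.3000e-02,
       -0.0000e+00]), 'ee_pos': array([ 158.031, -604.133,  229.919]), 'orientation': array([ 2.086,  0.27 , -2.086]), 'ft_force': array([0.385, 0.028, 0.324]), 'moment': array([ 0.009,  0.   , -0.011]), 'width': np.float64(87.799)}
scene [ 19.31457603 643.8789509  588.14743803] [[-0.76, -0.65, -0.02], [-0.34, 0.43, -0.84], [0.55, -0.63, -0.54]]
top [471.14948239  20.98980026 926.73830789] [[-0.03, -1.0, -0.01], [-0.99, 0.03, -0.12], [0.12, 0.0, -0.99]]
```

View pics/top0.png

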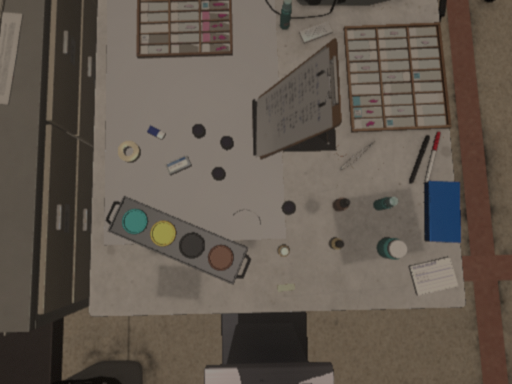

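View pics/scene0.png

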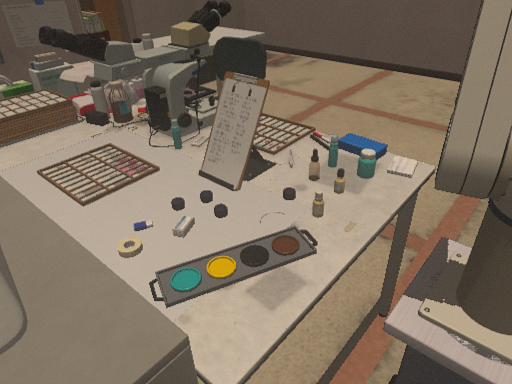

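The top view shows the coasters at teal (136,221), yellow (163,233), black (192,245) and brown (221,257).

What could be taken for each thing, by top-view pixel:
- **Loupe:** four discs at (199,131), (227,143), (218,174) and (288,208). The rightmost is (288,208).
- **Oil:** (337,243) has a dark cap, while (284,251) has a pale cap.
- **Dropper:** (341,204).
- **Spray:** (386,204). The one at (286,15) belongs to the room.
- **Jar:** (393,249).

Next I measure these and check the choice in a close crop.

```bash
python3 - <<'E'
from h import *
a=np.load('top0.npz');W=a['W'];b=np.load('scene0.npz')
c=b['img'][125:245,250:420];s=a['img'][185:275,260:420]
A=cv2.resize(c,None,fx=4,fy=4,interpolation=3);B=cv2.resize(s,None,fx=4.25,fy=4.25,interpolation=3)[:,:680]
A=cv2.resize(A,(566,400));B=cv2.resize(B,(566,200*2//2)) if 0 else cv2.resize(B,(340,191))
cv2.imwrite('pics/crop0.png',A[:,:,::-1])
# loose things: cluster depth points above table in top & scene views
for nm,f in(('top',a),('scene',b)):
    W=f['W'];m=((W[...,2]>14)&(W[...,2]<130)&(W[...,0]>300)&(W[...,0]<640)&(W[...,1]>-420)&(W[...,1]<420)).astype(np.uint8)
    n,L,st,ce=cv2.connectedComponentsWithStats(m)
    for i in range(1,n):
        if st[i,4]<25: continue
        p=W[L==i];zt=p[:,2].max();tp=p[p[:,2]>zt-8]
        print(nm,ce[i].round(),st[i,4],'ztop',zt.round(),'topmean',tp.mean(0).round(1),'mid',((p.max(0)+p.min(0))/2).round(1))
# coasters by colour: hsv (top view)
W=a['W']
d=cam('top');hsv=cv2.cvtColor(d['img'],cv2.COLOR_RGB2HSV)
for nm,(u,v) in dict(teal=(136,221),yel=(163,233),blk=(192,245),brn=(221,257)).items():
    r=hsv[v-3:v+4,u-3:u+4].reshape(-1,3).mean(0);rgb=d['img'].astype(float);ref=rgb[v-3:v+4,u-3:u+4].reshape(-1,3).mean(0)
    m=(np.linalg.norm(rgb-ref,axis=2)<(28 if nm!='blk' else 14)).astype(np.uint8);box=np.zeros_like(m);cv2.circle(box,(u,v),17,1,-1);m&=box
    k=cv2.findContours(m,0,2)[0];k=max(k,key=cv2.contourArea);(x,y),rad=cv2.minEnclosingCircle(k);M=cv2.moments(k)
    cx,cy=M['m10']/M['m00'],M['m01']/M['m00'];print(nm,ref.round(),(round(x,1),round(y,1),round(rad,1)),(cx,cy),ray(d,x,y,8).round(1),ray(d,cx,cy,8).round(1),W[v,u].round(1))
E
```

```text
top [218. 175.] 118 ztop 31.0 topmean [628.8 113.5  26.3] mid [627.7 114.3  23.1]
top [429. 215.] 378 ztop 39.0 topmean [ 504.3 -414.8   34.5] mid [ 522.  -413.3   26.7]
top [341. 204.] 189 ztop 103.0 topmean [ 543.5 -192.5   99.2] mid [ 543.6 -192.3   59. ]
top [386. 203.] 237 ztop 111.0 topmean [ 541.8 -296.1  107.7] mid [ 541.7 -294.6   62.8]
top [288. 207.] 161 ztop 30.0 topmean [539.8 -63.5  26. ] mid [539.9 -63.9  22.3]
top [336. 243.] 141 ztop 77.0 topmean [ 446.7 -177.1   72.6] mid [ 446.7 -175.2   47. ]
top [392. 248.] 522 ztop 85.0 topmean [ 431.8 -309.3   81.1] mid [ 431.8 -307.7   50.3]
top [283. 251.] 120 ztop 77.0 topmean [432.6 -45.4  72.5] mid [433.1 -45.4  46.2]
top [428. 269.] 32 ztop 19.0 topmean [ 377.8 -407.7   15.2] mid [ 377.2 -405.1   16.3]
top [420. 273.] 44 ztop 19.0 topmean [ 367.6 -386.6   15.3] mid [ 370.  -385.4   16.5]
top [425. 284.] 125 ztop 19.0 topmean [ 340.1 -397.2   15.2] mid [ 340.4 -395.3   16.3]
scene [354. 155.] 840 ztop 110.0 topmean [ 540.1 -294.   106.4] mid [ 498.2 -349.5   61.9]
scene [314. 165.] 241 ztop 101.0 topmean [ 541.2 -191.    9
[... 410 characters left out ...]
 topmean [628.1 118.1  25.1] mid [626.8 116.3  21.6]
scene [183. 230.] 27 ztop 26.0 topmean [636.6 237.2  21.4] mid [635.1 235.9  19.9]
teal [ 62. 115. 105.] (135.2, 220.6, 11.8) (135.1962703962704, 220.76456876456876) [517.2 330.3   8. ] [516.7 330.2   8. ] [516.  327.8   9.1]
yel [149. 143.  72.] (163.2, 232.6, 11.4) (163.61705202312137, 232.83911368015413) [484.6 257.8   8. ] [483.9 256.9   8. ] [483.5 258.    9.5]
blk [56. 52. 48.] (191.9, 244.7, 12.9) (191.8565947242206, 244.70503597122303) [452.  184.6   8. ] [452.  184.6   8. ] [451.3 184.1   9. ]
brn [99. 73. 59.] (220.5, 257.2, 14.0) (219.48194713088327, 257.26885880077367) [418.7 112.    8. ] [418.6 114.6   8. ] [419.3 110.5   9.7]
```

View pics/crop0.png

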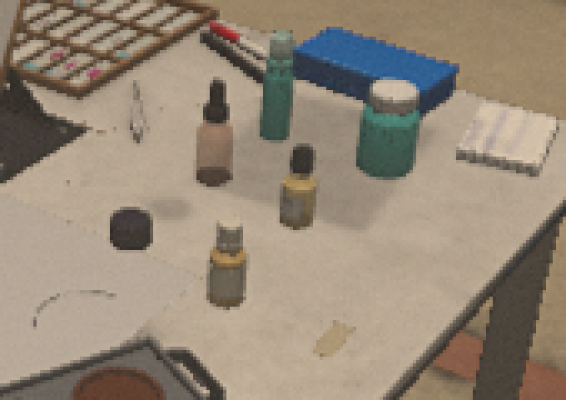

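The crop confirms the choice. It shows the dropper at (214,130), spray (277,90), black-capped oil (300,190), white-cap bottle (228,265), jar (390,130), and the rightmost loupe standing alone at (131,229). I'll use jaws across the caddy row for everything, so one fixed orientation throughout.

```bash
cat >> h.py <<'E'
from scipy.spatial.transform import Rotation as Ro
def go(p,d=(.912,-.41)):
    "tool-frame delta (cm) to world point p (mm), and yaw error to jaw dir d, about tool x"
    o=ctrl.get_obs();R=Ro.from_rotvec(o['orientation']).as_matrix();e=R.T@(np.array(p)-o['ee_pos'])/10
    j=R.T@np.array([*d,0]);a=np.arctan2(j[2],j[1]);a=(a+np.pi/2)%np.pi-np.pi/2
    return e.round(2),round(a,3)
E
python3 - <<'E'
from h import *
o=ctrl.get_obs();R=Ro.from_rotvec(o['orientation']).as_matrix();print(R.round(3));e,a=go((542.3,-191.5,230));print(e,a)
R2=R@Ro.from_rotvec([a,0,0]).as_matrix();print(R2.round(3)); print((R2.T@(np.array([542.3,-191.5,230])-o['ee_pos'])/10).round(2))
print((R2.T@np.array([0.41,.912,0])).round(3))
E
```

```text
[[-0.     0.253 -0.967]
 [ 0.001 -0.967 -0.253]
 [-1.    -0.001  0.   ]]
[  0.05 -30.21 -47.62] -0.892
[[-0.     0.912 -0.41 ]
 [ 0.001 -0.41  -0.912]
 [-1.    -0.001 -0.001]]
[ 5.000e-02  1.809e+01 -5.341e+01]
[ 0.001 -0.    -1.   ]
```

Request:
apply_moves:
  increments:
    - {"gripper": 100, "delta_pos": [0, 0, 0], "dr": [-0.1115, 0, 0]}
    - {"gripper": 100, "delta_pos": [0, 0, 0], "dr": [-0.1115, 0, 0]}
    - {"gripper": 100, "delta_pos": [0, 0, 0], "dr": [-0.1115, 0, 0]}
    - {"gripper": 100, "delta_pos": [0, 0, 0], "dr": [-0.1115, 0, 0]}
    - {"gripper": 100, "delta_pos": [0, 0, 0], "dr": [-0.1115, 0, 0]}

```text
t: 0.57
ee_pos: [158.1, -604.4, 230.4]
orientation: [1.738, 0.755, -1.738]
ft_force: [-0.6, -0.0, 0.6]
width: 87.6
```

Request:
apply_moves:
  increments:
    - {"gripper": 100, "delta_pos": [0, 0, 0], "dr": [-0.1115, 0, 0]}
    - {"gripper": 100, "delta_pos": [0, 0, 0], "dr": [-0.1115, 0, 0]}
    - {"gripper": 100, "delta_pos": [0, 0, 0], "dr": [-0.1115, 0, 0]}
    - {"gripper": 100, "delta_pos": [0, 1.3, -3.8], "dr": [0, 0, 0]}
    - {"gripper": 100, "delta_pos": [0, 1.3, -3.8], "dr": [0, 0, 0]}

```text
t: 0.98
ee_pos: [212.5, -546.2, 230.2]
orientation: [1.516, 0.977, -1.516]
ft_force: [1.0, 0.6, -0.1]
width: 87.9
```

Request:
apply_moves:
  increments:
    - {"gripper": 100, "delta_pos": [0, 1.3, -3.8], "dr": [0, 0, 0]}
    - {"gripper": 100, "delta_pos": [0, 1.3, -3.8], "dr": [0, 0, 0]}
    - {"gripper": 100, "delta_pos": [0, 1.3, -3.8], "dr": [0, 0, 0]}
    - {"gripper": 100, "delta_pos": [0, 1.3, -3.8], "dr": [0, 0, 0]}
    - {"gripper": 100, "delta_pos": [0, 1.3, -3.8], "dr": [0, 0, 0]}

```text
t: 1.4
ee_pos: [351.2, -397.8, 230.6]
orientation: [1.514, 0.978, -1.514]
ft_force: [0.2, 0.0, 0.5]
width: 87.8
```

Request:
apply_moves:
  increments:
    - {"gripper": 100, "delta_pos": [0, 1.3, -3.8], "dr": [0, 0, 0]}
    - {"gripper": 100, "delta_pos": [0, 1.3, -3.8], "dr": [0, 0, 0]}
    - {"gripper": 100, "delta_pos": [0, 1.3, -3.8], "dr": [0, 0, 0]}
    - {"gripper": 100, "delta_pos": [0, 1.3, -3.8], "dr": [0, 0, 0]}
    - {"gripper": 100, "delta_pos": [0, 0, 0], "dr": [0, 0, 0]}

```text
t: 1.82
ee_pos: [463.8, -277.8, 230.7]
orientation: [1.512, 0.982, -1.508]
ft_force: [0.2, -0.7, 0.0]
width: 88.2
```

```bash
python3 - <<'E'
from h import *
d=cam('wrist');save(d,'w1.png');print(-d['R'].T@d['t'],ctrl.get_obs()['qpos'].round(2))
W=world(d);z=W[...,2]
for lo,hi in((20,130),):
    m=((z>lo)&(z<hi)&(W[...,0]>350)&(W[...,0]<640)).astype(np.uint8);n,L,st,ce=cv2.connectedComponentsWithStats(m)
    for i in range(1,n):
        if st[i,4]<150: continue
        p=W[L==i];t=p[p[:,2]>p[:,2].max()-8];print(ce[i].round(),st[i],p[:,2].max().round(),t.mean(0).round(1),((p.max(0)+p.min(0))/2).round(1))
print(go((542.3,-191.5,150)),go((542.3,-191.5,39)))
E
```

```text
[ 490.37358279 -215.15391832  386.0630581 ] [-0.57  0.3   1.82  0.    1.02 -0.15]
[144.   4.] [130   0  27  10 193] 46.0 [427.8 -57.3  41.4] [430.1 -55.   32.8]
[289.  79.] [274  62  32  34 849] 102.0 [ 542.3 -192.8   98.9] [ 542.6 -192.6   61.3]
[206. 102.] [192  89  28  27 584] 76.0 [ 446.1 -176.9   72.7] [ 445.7 -176.5   47.8]
[325. 167.] [306 150  40  34 900] 111.0 [ 540.6 -295.1  108. ] [ 539.6 -293.8   65.5]
[241. 211.] [ 220  185   43   52 1759] 83.0 [ 431.2 -307.7   81. ] [ 431.1 -306.4   51.7]
[384. 244.] [361 227  42  44 781] 37.0 [ 581.9 -434.2   34.3] [ 577.9 -446.2   28.3]
[310. 263.] [282 246  57  27 983] 37.0 [ 482.4 -419.9   34.2] [ 477.9 -425.7   28.3]
(array([  8.06,   3.76, -11.32]), np.float64(0.005)) (array([ 19.16,   3.76, -11.32]), np.float64(0.005))
```

View pics/w1.png

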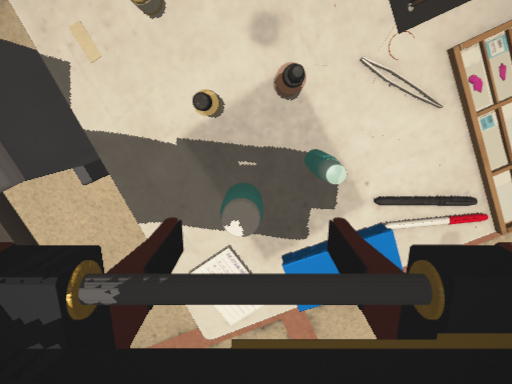

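The wrist view shows the dropper at (290,80), oil at (206,102), spray at (325,168) and jar at (241,210). Positions agree with the other views to about 3 mm, so I go for the dropper.

Request:
apply_moves:
  increments:
    - {"gripper": 100, "delta_pos": [0, 1.25, -3.8], "dr": [0, 0, 0]}
    - {"gripper": 100, "delta_pos": [0, 1.25, -3.8], "dr": [0, 0, 0]}
    - {"gripper": 100, "delta_pos": [0, 1.25, -3.75], "dr": [0, 0, 0]}
    - {"gripper": 100, "delta_pos": [3, 0, 0], "dr": [0, 0, 0]}
    - {"gripper": 100, "delta_pos": [3, 0, 0], "dr": [0, 0, 0]}

```text
t: 2.28
ee_pos: [543.0, -194.2, 171.5]
orientation: [1.513, 0.976, -1.509]
ft_force: [0.1, -0.6, -0.5]
width: 87.8
```

Request:
apply_moves:
  increments:
    - {"gripper": 100, "delta_pos": [3.5, 0, 0], "dr": [0, 0, 0]}
    - {"gripper": 100, "delta_pos": [3.5, 0, 0], "dr": [0, 0, 0]}
    - {"gripper": 100, "delta_pos": [3, 0, 0], "dr": [0, 0, 0]}
    - {"gripper": 100, "delta_pos": [2, 0, 0], "dr": [0, 0, 0]}
    - {"gripper": 100, "delta_pos": [1, 0, 0], "dr": [0, 0, 0]}

```text
t: 2.7
ee_pos: [538.3, -194.7, 37.6]
orientation: [1.513, 0.982, -1.518]
ft_force: [-1.0, -0.2, 0.4]
width: 87.8
```

Request:
apply_moves:
  increments:
    - {"gripper": 100, "delta_pos": [0, 0, 0], "dr": [0, 0, 0]}
    - {"gripper": 30, "delta_pos": [0, 0, 0], "dr": [0, 0, 0]}
    - {"gripper": 20, "delta_pos": [0, 0, 0], "dr": [0, 0, 0]}
    - {"gripper": 10, "delta_pos": [0, 0, 0], "dr": [0, 0, 0]}
    - {"gripper": 0, "delta_pos": [0, 0, 0], "dr": [0, 0, 0]}

```text
t: 3.12
ee_pos: [541.8, -194.5, 42.1]
orientation: [1.514, 0.976, -1.512]
ft_force: [-0.0, 0.1, -0.3]
width: 64.8
```

Request:
apply_moves:
  increments:
    - {"gripper": 0, "delta_pos": [0, 0, 0], "dr": [0, 0, 0]}
    - {"gripper": 0, "delta_pos": [0, 0, 0], "dr": [0, 0, 0]}
    - {"gripper": 0, "delta_pos": [0, 0, 0], "dr": [0, 0, 0]}
    - {"gripper": 0, "delta_pos": [0, 0, 0], "dr": [0, 0, 0]}
    - {"gripper": 0, "delta_pos": [0, 0, 0], "dr": [0, 0, 0]}

```text
t: 3.53
ee_pos: [541.1, -194.1, 40.8]
orientation: [1.514, 0.978, -1.513]
ft_force: [0.5, -0.8, 0.2]
width: 32.2
```

Request:
apply_moves:
  increments:
    - {"gripper": 0, "delta_pos": [-1.5, 0, 0], "dr": [0, 0, 0]}
    - {"gripper": 0, "delta_pos": [-3, 0, 0], "dr": [0, 0, 0]}
    - {"gripper": 0, "delta_pos": [-3.5, 0, 0], "dr": [0, 0, 0]}
    - {"gripper": 0, "delta_pos": [-3, 0, 0], "dr": [0, 0, 0]}
    - {"gripper": 0, "delta_pos": [-2, 0, 0], "dr": [0, 0, 0]}

```text
t: 3.95
ee_pos: [541.8, -194.4, 173.5]
orientation: [1.514, 0.976, -1.512]
ft_force: [-0.1, -0.3, -1.4]
width: 32.1
```

Request:
apply_moves:
  increments:
    - {"gripper": 0, "delta_pos": [0, -1.2, -1.15], "dr": [0, 0, 0]}
    - {"gripper": 0, "delta_pos": [0, -2.15, -2.05], "dr": [0, 0, 0]}
    - {"gripper": 0, "delta_pos": [0, -2.85, -2.7], "dr": [0, 0, 0]}
    - {"gripper": 0, "delta_pos": [0, -2.85, -2.7], "dr": [0, 0, 0]}
    - {"gripper": 0, "delta_pos": [0, -2.85, -2.7], "dr": [0, 0, 0]}

```text
t: 4.37
ee_pos: [476.4, -40.4, 169.4]
orientation: [1.513, 0.98, -1.516]
ft_force: [0.5, -0.3, -0.7]
width: 31.9
```

Request:
apply_moves:
  increments:
    - {"gripper": 0, "delta_pos": [0, -2.85, -2.7], "dr": [0, 0, 0]}
    - {"gripper": 0, "delta_pos": [0, -2.85, -2.7], "dr": [0, 0, 0]}
    - {"gripper": 0, "delta_pos": [0, -2.85, -2.7], "dr": [0, 0, 0]}
    - {"gripper": 0, "delta_pos": [0, -2.15, -2.1], "dr": [0, 0, 0]}
    - {"gripper": 0, "delta_pos": [0, -1.2, -1.2], "dr": [0, 0, 0]}

```text
t: 4.78
ee_pos: [413.8, 113.0, 169.5]
orientation: [1.51, 0.981, -1.515]
ft_force: [0.8, 0.1, -1.6]
width: 32.3
```

Request:
apply_moves:
  increments:
    - {"gripper": 0, "delta_pos": [0, 0, 0], "dr": [0, 0, 0]}
    - {"gripper": 0, "delta_pos": [0, 0, 0], "dr": [0, 0, 0]}
    - {"gripper": 0, "delta_pos": [0, 0, 0], "dr": [0, 0, 0]}
    - {"gripper": 0, "delta_pos": [0, 0, 0], "dr": [0, 0, 0]}
    - {"gripper": 0, "delta_pos": [0, 0, 0], "dr": [0, 0, 0]}

```text
t: 5.2
ee_pos: [417.3, 109.8, 170.4]
orientation: [1.514, 0.978, -1.515]
ft_force: [0.0, -0.2, -0.8]
width: 32.3
```

```bash
python3 - <<'E'
from h import *
d=cam('wrist');save(d,'w2.png');s=cam('scene')
cv2.imwrite('pics/s2.png',cv2.resize(s['img'][100:310,130:430],None,fx=2.5,fy=2.5)[:,:,::-1])
W=world(d);z=W[...,2];rgb=d['img'].astype(int)
print(ctrl.get_obs()['ee_pos'],ctrl.get_obs()['width'],go((417.5,110.5,48.5)))
m=((z>60)&(z<200)&(np.hypot(W[...,0]-417,W[...,1]-110)<20));p=W[m];print(len(p),p[:,2].max() if len(p) else 0,p.mean(0) if len(p) else 0)
for lbl,w in(('brown',(418,112)),('black',(451.5,185)),('yellow',(484,258)),('teal',(516.5,330.5))):
    q=d['R']@np.array([*w,8.])+d['t'];K=np.array(d['mtx']);print(lbl,(K@q/q[2])[:2].round(), end=' ')
E
```

```text
[417.32592561 109.87262792 170.55663814] 32.413595836763726 (array([ 1.221e+01, -1.000e-02, -7.000e-02]), np.float64(-0.002))
2992 199.99753914509645 [422.05542413 120.10477923 177.61998794]
brown [256. 178.] black [256. 103.] yellow [256.  18.] teal [255. -79.]
```

View pics/w2.png

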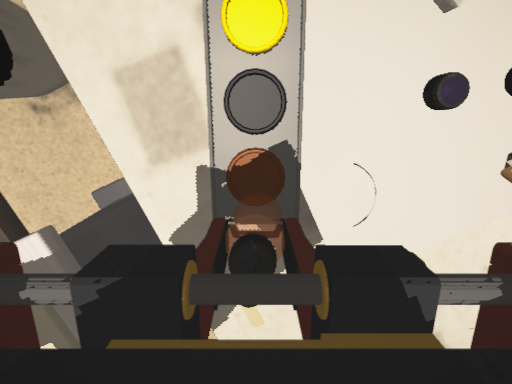

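View pics/s2.png

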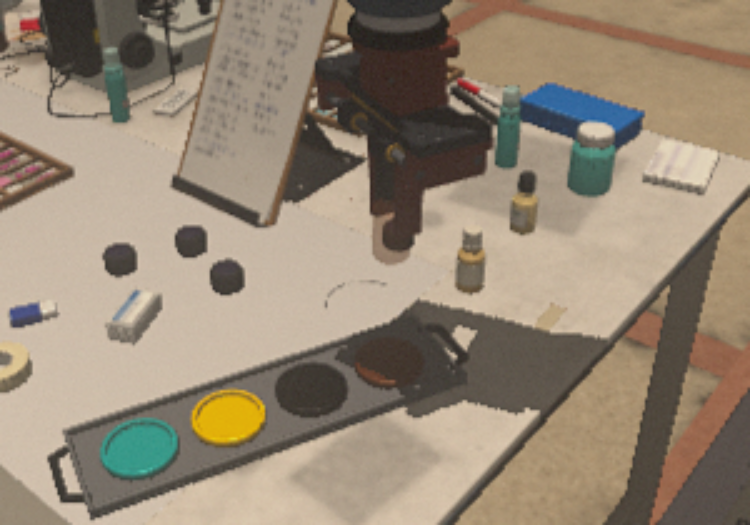

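The wrist view shows the brown coaster at (255,177), black at (255,101) and yellow at (254,17). All are within 2 px of my prediction, and the bottle hangs upright. Lowering now.

Request:
apply_moves:
  increments:
    - {"gripper": 0, "delta_pos": [2.5, 0, 0], "dr": [0, 0, 0]}
    - {"gripper": 0, "delta_pos": [3.5, 0, 0], "dr": [0, 0, 0]}
    - {"gripper": 0, "delta_pos": [3, 0, 0], "dr": [0, 0, 0]}
    - {"gripper": 0, "delta_pos": [1.5, 0, 0], "dr": [0, 0, 0]}
    - {"gripper": 0, "delta_pos": [0.8, 0, 0], "dr": [0, 0, 0]}

```text
t: 5.72
ee_pos: [416.0, 109.8, 55.6]
orientation: [1.512, 0.979, -1.517]
ft_force: [0.2, -0.3, -1.0]
width: 32.6
```

Request:
apply_moves:
  increments:
    - {"gripper": 0, "delta_pos": [0.4, 0, 0], "dr": [0, 0, 0]}
    - {"gripper": 0, "delta_pos": [0.3, 0, 0], "dr": [0, 0, 0]}
    - {"gripper": 0, "delta_pos": [0.1, 0, 0], "dr": [0, 0, 0]}
    - {"gripper": 0, "delta_pos": [0, 0, 0], "dr": [0, 0, 0]}
    - {"gripper": 0, "delta_pos": [0, 0, 0], "dr": [0, 0, 0]}

```text
t: 6.13
ee_pos: [417.8, 110.8, 50.5]
orientation: [1.515, 0.978, -1.512]
ft_force: [1.0, -0.1, -1.0]
width: 32.0
```

Request:
apply_moves:
  increments:
    - {"gripper": 0, "delta_pos": [0.15, 0, 0], "dr": [0, 0, 0]}
    - {"gripper": 0, "delta_pos": [0, 0, 0], "dr": [0, 0, 0]}
    - {"gripper": 50, "delta_pos": [0, 0, 0], "dr": [0, 0, 0]}
    - {"gripper": 70, "delta_pos": [0, 0, 0], "dr": [0, 0, 0]}
    - {"gripper": 100, "delta_pos": [0, 0, 0], "dr": [0, 0, 0]}

```text
t: 6.55
ee_pos: [417.0, 110.6, 48.3]
orientation: [1.514, 0.979, -1.513]
ft_force: [-0.7, -0.1, 0.5]
width: 48.6
```

Request:
apply_moves:
  increments:
    - {"gripper": 100, "delta_pos": [0, 0, 0], "dr": [0, 0, 0]}
    - {"gripper": 100, "delta_pos": [0, 0, 0], "dr": [0, 0, 0]}
    - {"gripper": 100, "delta_pos": [0, 0, 0], "dr": [0, 0, 0]}
    - {"gripper": 100, "delta_pos": [0, 0, 0], "dr": [0, 0, 0]}
    - {"gripper": 100, "delta_pos": [-1, 0, 0], "dr": [0, 0, 0]}

```text
t: 6.97
ee_pos: [416.1, 110.4, 57.4]
orientation: [1.511, 0.98, -1.516]
ft_force: [-0.5, 0.3, 0.3]
width: 81.7
```

Request:
apply_moves:
  increments:
    - {"gripper": 100, "delta_pos": [-2.5, 0, 0], "dr": [0, 0, 0]}
    - {"gripper": 100, "delta_pos": [-3.5, 0, 0], "dr": [0, 0, 0]}
    - {"gripper": 100, "delta_pos": [-3.5, 0, 0], "dr": [0, 0, 0]}
    - {"gripper": 100, "delta_pos": [-3, 0, 0], "dr": [0, 0, 0]}
    - {"gripper": 100, "delta_pos": [-1.5, 0, 0], "dr": [0, 0, 0]}

```text
t: 7.38
ee_pos: [418.4, 110.9, 202.3]
orientation: [1.518, 0.977, -1.509]
ft_force: [0.8, -0.2, -0.1]
width: 88.0
```

```bash
python3 - <<'E'
from h import *
print(go((540.9,-295.5,185)))
for n in('top','scene'):
    d=cam(n);W=world(d);m=(W[...,2]>20)&(W[...,2]<115)&(np.hypot(W[...,0]-418,W[...,1]-112)<30);p=W[m]
    if len(p): t=p[p[:,2]>p[:,2].max()-10];print(n,len(p),p[:,2].max(),t.mean(0).round(1),((p.max(0)+p.min(0))/2).round(1))
E
```

```text
(array([ 1.74, 27.85, 32.03]), np.float64(-0.001))
scene 413 109.77585042088778 [418.4 114.1 105. ] [418.8 114.   64.9]
```

Dropper is in: the scene view puts it at (418,114), with its top at 110 mm. Next is the spray.

Request:
apply_moves:
  increments:
    - {"gripper": 100, "delta_pos": [0, 2.4, 2.75], "dr": [0, 0, 0]}
    - {"gripper": 100, "delta_pos": [0, 2.4, 2.75], "dr": [0, 0, 0]}
    - {"gripper": 100, "delta_pos": [0, 2.4, 2.75], "dr": [0, 0, 0]}
    - {"gripper": 100, "delta_pos": [0, 2.4, 2.75], "dr": [0, 0, 0]}
    - {"gripper": 100, "delta_pos": [0, 2.4, 2.75], "dr": [0, 0, 0]}

```text
t: 7.9
ee_pos: [469.4, -65.5, 197.3]
orientation: [1.512, 0.98, -1.515]
ft_force: [0.2, 1.2, 0.1]
width: 87.5
```

Request:
apply_moves:
  increments:
    - {"gripper": 100, "delta_pos": [0, 2.4, 2.75], "dr": [0, 0, 0]}
    - {"gripper": 100, "delta_pos": [0, 2.4, 2.75], "dr": [0, 0, 0]}
    - {"gripper": 100, "delta_pos": [0, 2.4, 2.75], "dr": [0, 0, 0]}
    - {"gripper": 100, "delta_pos": [0, 2.4, 2.75], "dr": [0, 0, 0]}
    - {"gripper": 100, "delta_pos": [0, 2.4, 2.75], "dr": [0, 0, 0]}

```text
t: 8.32
ee_pos: [522.4, -240.2, 196.9]
orientation: [1.513, 0.98, -1.515]
ft_force: [0.8, -0.4, -0.3]
width: 87.6
```

Request:
apply_moves:
  increments:
    - {"gripper": 100, "delta_pos": [0, 2.4, 2.75], "dr": [0, 0, 0]}
    - {"gripper": 100, "delta_pos": [0, 1.45, 1.8], "dr": [0, 0, 0]}
    - {"gripper": 100, "delta_pos": [1, 0, 0], "dr": [0, 0, 0]}
    - {"gripper": 100, "delta_pos": [1, 0, 0], "dr": [0, 0, 0]}
    - {"gripper": 100, "delta_pos": [1, 0, 0], "dr": [0, 0, 0]}

```text
t: 8.73
ee_pos: [538.1, -294.8, 166.0]
orientation: [1.513, 0.981, -1.516]
ft_force: [1.2, 0.9, -0.2]
width: 87.6
```

```bash
python3 - <<'E'
from h import *
print(ctrl.get_obs()['ee_pos'],go((540.9,-295.5,46)))
E
```

```text
[ 538.13967255 -294.78109626  166.01982997] (array([12.  ,  0.32, -0.04]), np.float64(-0.001))
```

Request:
apply_moves:
  increments:
    - {"gripper": 100, "delta_pos": [2.5, 0, 0], "dr": [0, 0, 0]}
    - {"gripper": 100, "delta_pos": [3, 0, 0], "dr": [0, 0, 0]}
    - {"gripper": 100, "delta_pos": [3, 0, 0], "dr": [0, 0, 0]}
    - {"gripper": 100, "delta_pos": [2, 0, 0], "dr": [0, 0, 0]}
    - {"gripper": 100, "delta_pos": [1.5, 0, 0], "dr": [0, 0, 0]}

```text
t: 9.15
ee_pos: [537.2, -293.0, 44.7]
orientation: [1.511, 0.985, -1.516]
ft_force: [-0.1, 0.3, -0.3]
width: 88.0
```

Request:
apply_moves:
  increments:
    - {"gripper": 100, "delta_pos": [0, 0, 0], "dr": [0, 0, 0]}
    - {"gripper": 30, "delta_pos": [0, 0, 0], "dr": [0, 0, 0]}
    - {"gripper": 20, "delta_pos": [0, 0, 0], "dr": [0, 0, 0]}
    - {"gripper": 10, "delta_pos": [0, 0, 0], "dr": [0, 0, 0]}
    - {"gripper": 0, "delta_pos": [0, 0, 0], "dr": [0, 0, 0]}

```text
t: 9.57
ee_pos: [540.2, -296.1, 49.5]
orientation: [1.514, 0.977, -1.512]
ft_force: [-0.5, 0.7, 0.7]
width: 64.7
```

Request:
apply_moves:
  increments:
    - {"gripper": 0, "delta_pos": [0, 0, 0], "dr": [0, 0, 0]}
    - {"gripper": 0, "delta_pos": [0, 0, 0], "dr": [0, 0, 0]}
    - {"gripper": 0, "delta_pos": [0, 0, 0], "dr": [0, 0, 0]}
    - {"gripper": 0, "delta_pos": [0, 0, 0], "dr": [0, 0, 0]}
    - {"gripper": 0, "delta_pos": [0, 0, 0], "dr": [0, 0, 0]}

```text
t: 9.98
ee_pos: [539.5, -296.0, 48.3]
orientation: [1.514, 0.978, -1.513]
ft_force: [-0.2, -1.0, 0.8]
width: 31.3
```

```bash
python3 - <<'E'
from h import *
o=ctrl.get_obs();print(o['ee_pos'],o['width'],go((480,-100,o['ee_pos'][2])),go((516.5,330.5,o['ee_pos'][2]+9)))
E
```

```text
[ 539.54130527 -296.03858711   48.31398871] 31.307719436693983 (array([ -0.  , -13.48, -15.43]), np.float64(-0.001)) (array([ -0.91, -27.82, -56.18]), np.float64(-0.001))
```

Request:
apply_moves:
  increments:
    - {"gripper": 0, "delta_pos": [0, 0, 0], "dr": [0, 0, 0]}
    - {"gripper": 0, "delta_pos": [0, 0, 0], "dr": [0, 0, 0]}
    - {"gripper": 0, "delta_pos": [-1.5, 0, 0], "dr": [0, 0, 0]}
    - {"gripper": 0, "delta_pos": [-3, 0, 0], "dr": [0, 0, 0]}
    - {"gripper": 0, "delta_pos": [-3.5, 0, 0], "dr": [0, 0, 0]}

```text
t: 10.4
ee_pos: [537.8, -295.0, 126.9]
orientation: [1.513, 0.983, -1.517]
ft_force: [0.0, -0.8, -0.4]
width: 27.5
```

Request:
apply_moves:
  increments:
    - {"gripper": 0, "delta_pos": [-3, 0, 0], "dr": [0, 0, 0]}
    - {"gripper": 0, "delta_pos": [-2, 0, 0], "dr": [0, 0, 0]}
    - {"gripper": 0, "delta_pos": [0, -1.2, -1.4], "dr": [0, 0, 0]}
    - {"gripper": 0, "delta_pos": [0, -2.3, -2.6], "dr": [0, 0, 0]}
    - {"gripper": 0, "delta_pos": [0, -2.5, -2.8], "dr": [0, 0, 0]}

```text
t: 10.82
ee_pos: [512.7, -209.4, 178.6]
orientation: [1.516, 0.976, -1.514]
ft_force: [0.3, 0.8, -0.7]
width: 28.0
```

Request:
apply_moves:
  increments:
    - {"gripper": 0, "delta_pos": [0, -2.5, -2.8], "dr": [0, 0, 0]}
    - {"gripper": 0, "delta_pos": [0, -2.5, -2.8], "dr": [0, 0, 0]}
    - {"gripper": 0, "delta_pos": [0, -2.5, -3], "dr": [0, 0, 0]}
    - {"gripper": 0, "delta_pos": [0, -1.3, -3.6], "dr": [0, 0, 0]}
    - {"gripper": 0, "delta_pos": [0, -1.3, -3.6], "dr": [0, 0, 0]}

```text
t: 11.23
ee_pos: [484.3, -22.3, 178.3]
orientation: [1.514, 0.978, -1.515]
ft_force: [0.5, -0.0, -0.9]
width: 28.0
```

Request:
apply_moves:
  increments:
    - {"gripper": 0, "delta_pos": [0, -1.3, -3.6], "dr": [0, 0, 0]}
    - {"gripper": 0, "delta_pos": [0, -1.3, -3.6], "dr": [0, 0, 0]}
    - {"gripper": 0, "delta_pos": [0, -1.3, -3.6], "dr": [0, 0, 0]}
    - {"gripper": 0, "delta_pos": [0, -1.3, -3.6], "dr": [0, 0, 0]}
    - {"gripper": 0, "delta_pos": [0, -1.3, -3.6], "dr": [0, 0, 0]}

```text
t: 11.65
ee_pos: [499.7, 168.9, 178.2]
orientation: [1.513, 0.979, -1.514]
ft_force: [1.3, -1.6, -0.0]
width: 28.0
```

```bash
python3 - <<'E'
from h import *
o=ctrl.get_obs();print(o['ee_pos'],o['width'],go((516.5,330.5,o['ee_pos'][2])))
E
```

```text
[499.67097448 168.91704457 178.18000093] 28.01399480831021 (array([ -0.  ,  -5.1 , -15.43]), np.float64(-0.0))
```

Request:
apply_moves:
  increments:
    - {"gripper": 0, "delta_pos": [0, -1.2, -3.6], "dr": [0, 0, 0]}
    - {"gripper": 0, "delta_pos": [0, -1.2, -3.6], "dr": [0, 0, 0]}
    - {"gripper": 0, "delta_pos": [0, -1.2, -3.6], "dr": [0, 0, 0]}
    - {"gripper": 0, "delta_pos": [0, -1, -3], "dr": [0, 0, 0]}
    - {"gripper": 0, "delta_pos": [0, -0.6, -1.8], "dr": [0, 0, 0]}

```text
t: 12.07
ee_pos: [516.6, 334.0, 178.1]
orientation: [1.513, 0.98, -1.512]
ft_force: [0.6, 0.8, -0.4]
width: 28.1
```

Request:
apply_moves:
  increments:
    - {"gripper": 0, "delta_pos": [1, 0, 0], "dr": [0, 0, 0]}
    - {"gripper": 0, "delta_pos": [2, 0, 0], "dr": [0, 0, 0]}
    - {"gripper": 0, "delta_pos": [2, 0, 0], "dr": [0, 0, 0]}
    - {"gripper": 0, "delta_pos": [1, 0, 0], "dr": [0, 0, 0]}
    - {"gripper": 0, "delta_pos": [0, 0, 0], "dr": [0, 0, 0]}

```text
t: 12.48
ee_pos: [514.8, 328.7, 115.3]
orientation: [1.509, 0.978, -1.519]
ft_force: [-0.5, -1.2, -0.4]
width: 27.6
```

```bash
python3 - <<'E'
from h import *
o=ctrl.get_obs();print(o['ee_pos'],o['width'],go((516.5,330.5,57)))
d=cam('scene');W=world(d);cv2.imwrite('pics/s3.png',cv2.resize(d['img'][150:310,120:330],None,fx=3.5,fy=3.5)[:,:,::-1])
# teal bottle pts below gripper
hsv=cv2.cvtColor(d['img'],cv2.COLOR_RGB2HSV);m=(hsv[...,0]>75)&(hsv[...,0]<100)&(hsv[...,1]>70)&(W[...,2]>20)&(W[...,2]<200)&(abs(W[...,0]-516)<50)&(abs(W[...,1]-330)<50);p=W[m]
print(len(p));
if len(p): print(p.min(0).round(1),p.max(0).round(1))
E
```

```text
[514.82174203 328.7276026  115.25458419] 27.617679083998667 (array([ 5.82,  0.1 , -0.26]), np.float64(-0.001))
9
[508.8 341.3  71.5] [518.4 343.2 125.3]
```

View pics/s3.png

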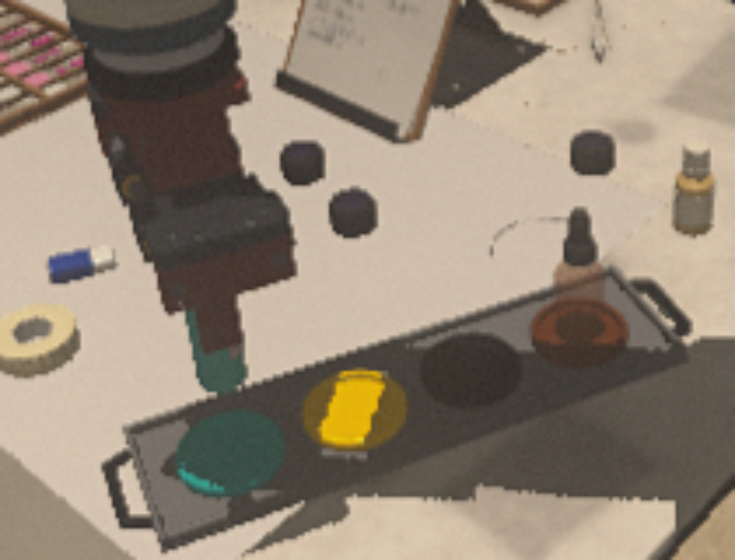

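The picture shows the dropper standing inside the brown recess at (580,290), and the held spray upright above teal. Lowering.

Request:
apply_moves:
  increments:
    - {"gripper": 0, "delta_pos": [2, 0, -0.1], "dr": [0, 0, 0]}
    - {"gripper": 0, "delta_pos": [2, 0, -0.1], "dr": [0, 0, 0]}
    - {"gripper": 0, "delta_pos": [1, 0, 0], "dr": [0, 0, 0]}
    - {"gripper": 0, "delta_pos": [0.5, 0, 0], "dr": [0, 0, 0]}
    - {"gripper": 0, "delta_pos": [0.3, 0, 0], "dr": [0, 0, 0]}

```text
t: 12.95
ee_pos: [517.6, 332.3, 60.2]
orientation: [1.514, 0.978, -1.514]
ft_force: [-0.6, -0.6, 0.3]
width: 27.9
```

Request:
apply_moves:
  increments:
    - {"gripper": 0, "delta_pos": [0, 0, 0], "dr": [0, 0, 0]}
    - {"gripper": 0, "delta_pos": [0, 0, 0], "dr": [0, 0, 0]}
    - {"gripper": 0, "delta_pos": [0, 0, 0], "dr": [0, 0, 0]}
    - {"gripper": 0, "delta_pos": [0, 0, 0], "dr": [0, 0, 0]}
    - {"gripper": 0, "delta_pos": [0, 0, 0], "dr": [0, 0, 0]}

```text
t: 13.37
ee_pos: [517.8, 332.7, 60.8]
orientation: [1.514, 0.978, -1.513]
ft_force: [0.5, 0.3, -0.0]
width: 27.6
```

Request:
apply_moves:
  increments:
    - {"gripper": 0, "delta_pos": [0.2, 0.0, 0.2], "dr": [0, 0, 0]}
    - {"gripper": 0, "delta_pos": [0.15, 0, 0], "dr": [0, 0, 0]}
    - {"gripper": 0, "delta_pos": [0.1, 0, 0], "dr": [0, 0, 0]}
    - {"gripper": 0, "delta_pos": [0, 0, 0], "dr": [0, 0, 0]}
    - {"gripper": 0, "delta_pos": [0, 0, 0], "dr": [0, 0, 0]}

```text
t: 13.78
ee_pos: [516.6, 330.5, 56.5]
orientation: [1.513, 0.978, -1.514]
ft_force: [-2.4, -2.4, 8.7]
width: 27.9
```

Request:
apply_moves:
  increments:
    - {"gripper": 50, "delta_pos": [0, 0, 0], "dr": [0, 0, 0]}
    - {"gripper": 70, "delta_pos": [0, 0, 0], "dr": [0, 0, 0]}
    - {"gripper": 100, "delta_pos": [0, 0, 0], "dr": [0, 0, 0]}
    - {"gripper": 100, "delta_pos": [0, 0, 0], "dr": [0, 0, 0]}
    - {"gripper": 100, "delta_pos": [0, 0, 0], "dr": [0, 0, 0]}

```text
t: 14.2
ee_pos: [516.6, 330.6, 55.5]
orientation: [1.513, 0.979, -1.514]
ft_force: [-0.1, -0.6, 0.1]
width: 57.7
```

Request:
apply_moves:
  increments:
    - {"gripper": 100, "delta_pos": [0, 0, 0], "dr": [0, 0, 0]}
    - {"gripper": 100, "delta_pos": [0, 0, 0], "dr": [0, 0, 0]}
    - {"gripper": 100, "delta_pos": [-1, 0, 0], "dr": [0, 0, 0]}
    - {"gripper": 100, "delta_pos": [-2.5, 0, 0], "dr": [0, 0, 0]}
    - {"gripper": 100, "delta_pos": [-3.5, 0, 0], "dr": [0, 0, 0]}

```text
t: 14.62
ee_pos: [514.9, 329.5, 124.4]
orientation: [1.509, 0.979, -1.519]
ft_force: [0.9, -0.1, 0.0]
width: 87.4
```

Request:
apply_moves:
  increments:
    - {"gripper": 100, "delta_pos": [-3.5, 0, 0], "dr": [0, 0, 0]}
    - {"gripper": 100, "delta_pos": [-2.5, 0, 0], "dr": [0, 0, 0]}
    - {"gripper": 100, "delta_pos": [-1, 0, 0], "dr": [0, 0, 0]}
    - {"gripper": 100, "delta_pos": [0, 0, 0], "dr": [0, 0, 0]}
    - {"gripper": 100, "delta_pos": [0, 0, 0], "dr": [0, 0, 0]}

```text
t: 15.03
ee_pos: [516.4, 330.4, 195.5]
orientation: [1.514, 0.979, -1.514]
ft_force: [0.3, -0.0, -0.7]
width: 88.1
```

```bash
cat >> h.py <<'E'
def chk(n,x,y,lo=16,r=33):
    d=cam(n);W=world(d);m=(W[...,2]>lo)&(W[...,2]<122)&(np.hypot(W[...,0]-x,W[...,1]-y)<r);p=W[m]
    if len(p): t=p[p[:,2]>p[:,2].max()-10];print(n,len(p),p[:,2].max().round(1),t.mean(0).round(1),((p.max(0)+p.min(0))/2).round(1))
E
python3 - <<'E'
from h import *
o=ctrl.get_obs();print(o['ee_pos'],go((445.3,-176.5,o['ee_pos'][2])))
chk('scene',516.5,330.5);chk('top',418,112);chk('top',445,-176)
E
```

```text
[516.37161592 330.44773876 195.46284195] (array([-0.  , 14.33, 49.14]), np.float64(-0.0))
scene 571 117.9 [513.2 332.4 114.3] [508.6 325.6  67. ]
top 180 111.2 [420.5 110.6 106.4] [417.4 113.6  63.7]
top 142 77.3 [ 446.8 -176.7   72.9] [ 446.6 -175.4   46.7]
```

Spray is in. Next is the oil bottle.

Request:
apply_moves:
  increments:
    - {"gripper": 100, "delta_pos": [0, 1.05, 3.6], "dr": [0, 0, 0]}
    - {"gripper": 100, "delta_pos": [0, 1.05, 3.6], "dr": [0, 0, 0]}
    - {"gripper": 100, "delta_pos": [0, 1.05, 3.6], "dr": [0, 0, 0]}
    - {"gripper": 100, "delta_pos": [0, 1.05, 3.6], "dr": [0, 0, 0]}
    - {"gripper": 100, "delta_pos": [0, 1.05, 3.6], "dr": [0, 0, 0]}

```text
t: 15.6
ee_pos: [489.2, 143.3, 194.0]
orientation: [1.511, 0.98, -1.516]
ft_force: [1.0, -0.3, 0.6]
width: 87.8
```

Request:
apply_moves:
  increments:
    - {"gripper": 100, "delta_pos": [0, 1.05, 3.6], "dr": [0, 0, 0]}
    - {"gripper": 100, "delta_pos": [0, 1.05, 3.6], "dr": [0, 0, 0]}
    - {"gripper": 100, "delta_pos": [0, 1.05, 3.6], "dr": [0, 0, 0]}
    - {"gripper": 100, "delta_pos": [0, 1.05, 3.6], "dr": [0, 0, 0]}
    - {"gripper": 100, "delta_pos": [0, 1.05, 3.6], "dr": [0, 0, 0]}

```text
t: 16.02
ee_pos: [463.2, -42.3, 194.3]
orientation: [1.512, 0.98, -1.516]
ft_force: [1.5, 0.3, -0.2]
width: 88.0
```

Request:
apply_moves:
  increments:
    - {"gripper": 100, "delta_pos": [0, 1.05, 3.6], "dr": [0, 0, 0]}
    - {"gripper": 100, "delta_pos": [0, 1.05, 3.6], "dr": [0, 0, 0]}
    - {"gripper": 100, "delta_pos": [0, 1.05, 3.6], "dr": [0, 0, 0]}
    - {"gripper": 100, "delta_pos": [0, 0.7, 2.3], "dr": [0, 0, 0]}
    - {"gripper": 100, "delta_pos": [2, 0, 0], "dr": [0, 0, 0]}

```text
t: 16.43
ee_pos: [447.1, -180.5, 176.9]
orientation: [1.517, 0.972, -1.513]
ft_force: [1.6, 0.5, 0.7]
width: 87.9
```

Request:
apply_moves:
  increments:
    - {"gripper": 100, "delta_pos": [3, 0, 0], "dr": [0, 0, 0]}
    - {"gripper": 100, "delta_pos": [2, 0, 0], "dr": [0, 0, 0]}
    - {"gripper": 100, "delta_pos": [1, 0, 0], "dr": [0, 0, 0]}
    - {"gripper": 100, "delta_pos": [0, 0, 0], "dr": [0, 0, 0]}
    - {"gripper": 100, "delta_pos": [0, 0, 0], "dr": [0, 0, 0]}

```text
t: 16.85
ee_pos: [445.6, -175.7, 115.0]
orientation: [1.513, 0.981, -1.515]
ft_force: [-0.0, 0.6, 0.6]
width: 87.6
```

```bash
python3 - <<'E'
from h import *
o=ctrl.get_obs();print(o['ee_pos'],go((445.3,-176.5,24)))
E
```

```text
[ 445.55812807 -175.71966276  115.01465839] (array([9.1 , 0.03, 0.08]), np.float64(-0.0))
```

Request:
apply_moves:
  increments:
    - {"gripper": 100, "delta_pos": [2, 0, 0], "dr": [0, 0, 0]}
    - {"gripper": 100, "delta_pos": [2.5, 0, 0], "dr": [0, 0, 0]}
    - {"gripper": 100, "delta_pos": [2.5, 0, 0], "dr": [0, 0, 0]}
    - {"gripper": 100, "delta_pos": [1.4, 0, 0], "dr": [0, 0, 0]}
    - {"gripper": 100, "delta_pos": [0.7, 0, 0], "dr": [0, 0, 0]}

```text
t: 17.27
ee_pos: [446.1, -175.8, 24.1]
orientation: [1.513, 0.979, -1.514]
ft_force: [-0.8, -0.5, -0.7]
width: 88.1
```

Request:
apply_moves:
  increments:
    - {"gripper": 100, "delta_pos": [0, 0, 0], "dr": [0, 0, 0]}
    - {"gripper": 30, "delta_pos": [0, 0, 0], "dr": [0, 0, 0]}
    - {"gripper": 20, "delta_pos": [0, 0, 0], "dr": [0, 0, 0]}
    - {"gripper": 10, "delta_pos": [0, 0, 0], "dr": [0, 0, 0]}
    - {"gripper": 0, "delta_pos": [0, 0, 0], "dr": [0, 0, 0]}

```text
t: 17.68
ee_pos: [446.7, -176.3, 25.7]
orientation: [1.514, 0.977, -1.512]
ft_force: [-0.5, 0.8, -0.2]
width: 64.6
```

Request:
apply_moves:
  increments:
    - {"gripper": 0, "delta_pos": [0, 0, 0], "dr": [0, 0, 0]}
    - {"gripper": 0, "delta_pos": [0, 0, 0], "dr": [0, 0, 0]}
    - {"gripper": 0, "delta_pos": [0, 0, 0], "dr": [0, 0, 0]}
    - {"gripper": 0, "delta_pos": [0, 0, 0], "dr": [0, 0, 0]}
    - {"gripper": 0, "delta_pos": [0, 0, 0], "dr": [0, 0, 0]}

```text
t: 18.1
ee_pos: [445.9, -176.0, 24.7]
orientation: [1.514, 0.979, -1.514]
ft_force: [-0.3, -0.1, 0.2]
width: 31.4
```

Request:
apply_moves:
  increments:
    - {"gripper": 0, "delta_pos": [0, 0, 0], "dr": [0, 0, 0]}
    - {"gripper": 0, "delta_pos": [0, 0, 0], "dr": [0, 0, 0]}
    - {"gripper": 0, "delta_pos": [0, 0, 0], "dr": [0, 0, 0]}
    - {"gripper": 0, "delta_pos": [0, 0, 0], "dr": [0, 0, 0]}
    - {"gripper": 0, "delta_pos": [0, 0, 0], "dr": [0, 0, 0]}

```text
t: 18.52
ee_pos: [446.0, -176.0, 24.7]
orientation: [1.514, 0.979, -1.514]
ft_force: [0.0, -0.7, 0.1]
width: 28.1
```

```bash
python3 - <<'E'
from h import *
o=ctrl.get_obs();print(o['ee_pos'],o['width'],go((484,258,o['ee_pos'][2])),go((484,258,o['ee_pos'][2]+9)))
E
```

```text
[ 445.97152369 -176.00123741   24.65444945] 28.146257818784907 (array([  0.  , -14.35, -41.14]), np.float64(-0.0)) (array([ -0.9 , -14.35, -41.14]), np.float64(-0.0))
```

Request:
apply_moves:
  increments:
    - {"gripper": 0, "delta_pos": [-1.5, 0, 0], "dr": [0, 0, 0]}
    - {"gripper": 0, "delta_pos": [-3, 0, 0], "dr": [0, 0, 0]}
    - {"gripper": 0, "delta_pos": [-3.5, 0, 0], "dr": [0, 0, 0]}
    - {"gripper": 0, "delta_pos": [-3, 0, 0], "dr": [0, 0, 0]}
    - {"gripper": 0, "delta_pos": [-2, 0, 0], "dr": [0, 0, 0]}

```text
t: 18.93
ee_pos: [446.7, -176.3, 157.2]
orientation: [1.514, 0.976, -1.512]
ft_force: [1.5, -0.6, -1.3]
width: 28.0
```

Request:
apply_moves:
  increments:
    - {"gripper": 0, "delta_pos": [0, -0.7, -2], "dr": [0, 0, 0]}
    - {"gripper": 0, "delta_pos": [0, -1.2, -3.4], "dr": [0, 0, 0]}
    - {"gripper": 0, "delta_pos": [0, -1.2, -3.4], "dr": [0, 0, 0]}
    - {"gripper": 0, "delta_pos": [0, -1.2, -3.4], "dr": [0, 0, 0]}
    - {"gripper": 0, "delta_pos": [0, -1.2, -3.4], "dr": [0, 0, 0]}

```text
t: 19.35
ee_pos: [459.5, -9.8, 154.8]
orientation: [1.514, 0.978, -1.514]
ft_force: [1.2, 0.3, -0.2]
width: 27.9
```

Request:
apply_moves:
  increments:
    - {"gripper": 0, "delta_pos": [0, -1.2, -3.4], "dr": [0, 0, 0]}
    - {"gripper": 0, "delta_pos": [0, -1.2, -3.4], "dr": [0, 0, 0]}
    - {"gripper": 0, "delta_pos": [0, -1.2, -3.4], "dr": [0, 0, 0]}
    - {"gripper": 0, "delta_pos": [0, -1.2, -3.4], "dr": [0, 0, 0]}
    - {"gripper": 0, "delta_pos": [0, -1.2, -3.4], "dr": [0, 0, 0]}

```text
t: 19.77
ee_pos: [474.5, 170.3, 154.6]
orientation: [1.513, 0.979, -1.514]
ft_force: [0.3, -0.7, 0.1]
width: 27.9
```

Request:
apply_moves:
  increments:
    - {"gripper": 0, "delta_pos": [0, -1.2, -3.4], "dr": [0, 0, 0]}
    - {"gripper": 0, "delta_pos": [0, -1.2, -3.4], "dr": [0, 0, 0]}
    - {"gripper": 0, "delta_pos": [0, -0.45, -1.75], "dr": [0, 0, 0]}
    - {"gripper": 0, "delta_pos": [0, 0, 0], "dr": [0, 0, 0]}
    - {"gripper": 0, "delta_pos": [0, 0, 0], "dr": [0, 0, 0]}

```text
t: 20.18
ee_pos: [483.6, 258.5, 154.3]
orientation: [1.511, 0.98, -1.513]
ft_force: [0.7, 0.3, -0.5]
width: 27.9
```

Request:
apply_moves:
  increments:
    - {"gripper": 0, "delta_pos": [1, 0, 0], "dr": [0, 0, 0]}
    - {"gripper": 0, "delta_pos": [2, 0, 0], "dr": [0, 0, 0]}
    - {"gripper": 0, "delta_pos": [2, 0, 0], "dr": [0, 0, 0]}
    - {"gripper": 0, "delta_pos": [1, 0, 0], "dr": [0, 0, 0]}
    - {"gripper": 0, "delta_pos": [0, 0, 0], "dr": [0, 0, 0]}

```text
t: 20.6
ee_pos: [482.2, 255.9, 92.1]
orientation: [1.51, 0.978, -1.52]
ft_force: [-0.2, -0.7, -1.5]
width: 27.9
```

```bash
python3 - <<'E'
from h import *
o=ctrl.get_obs();print(o['ee_pos'],o['width'],go((484,258,33)))
E
```

```text
[482.19568002 255.87502221  92.09087608] 27.937707013563188 (array([ 5.91,  0.1 , -0.29]), np.float64(-0.002))
```

Request:
apply_moves:
  increments:
    - {"gripper": 0, "delta_pos": [2, 0, 0], "dr": [0, 0, 0]}
    - {"gripper": 0, "delta_pos": [2, 0, 0], "dr": [0, 0, 0]}
    - {"gripper": 0, "delta_pos": [1.2, 0, 0], "dr": [0, 0, 0]}
    - {"gripper": 0, "delta_pos": [0.5, 0, 0], "dr": [0, 0, 0]}
    - {"gripper": 0, "delta_pos": [0.3, 0, 0], "dr": [0, 0, 0]}

```text
t: 21.02
ee_pos: [483.9, 257.7, 34.3]
orientation: [1.513, 0.978, -1.515]
ft_force: [-0.1, 0.2, -0.1]
width: 27.9
```

Request:
apply_moves:
  increments:
    - {"gripper": 0, "delta_pos": [0.1, 0, 0], "dr": [0, 0, 0]}
    - {"gripper": 0, "delta_pos": [0.1, 0, 0], "dr": [0, 0, 0]}
    - {"gripper": 0, "delta_pos": [0, 0, 0], "dr": [0, 0, 0]}
    - {"gripper": 0, "delta_pos": [0, 0, 0], "dr": [0, 0, 0]}
    - {"gripper": 0, "delta_pos": [0, 0, 0], "dr": [0, 0, 0]}

```text
t: 21.43
ee_pos: [484.4, 258.3, 33.3]
orientation: [1.514, 0.978, -1.513]
ft_force: [-0.6, 0.2, -0.4]
width: 28.0
```

Within 1 mm of the floor, so I release and retreat.

Request:
apply_moves:
  increments:
    - {"gripper": 0, "delta_pos": [0.05, 0, 0], "dr": [0, 0, 0]}
    - {"gripper": 0, "delta_pos": [0, 0, 0], "dr": [0, 0, 0]}
    - {"gripper": 50, "delta_pos": [0, 0, 0], "dr": [0, 0, 0]}
    - {"gripper": 70, "delta_pos": [0, 0, 0], "dr": [0, 0, 0]}
    - {"gripper": 100, "delta_pos": [0, 0, 0], "dr": [0, 0, 0]}

```text
t: 21.85
ee_pos: [484.1, 258.2, 32.2]
orientation: [1.514, 0.979, -1.513]
ft_force: [-0.1, 0.7, -0.2]
width: 44.5
```

Request:
apply_moves:
  increments:
    - {"gripper": 100, "delta_pos": [0, 0, 0], "dr": [0, 0, 0]}
    - {"gripper": 100, "delta_pos": [0, 0, 0], "dr": [0, 0, 0]}
    - {"gripper": 100, "delta_pos": [0, 0, 0], "dr": [0, 0, 0]}
    - {"gripper": 100, "delta_pos": [0, 0, 0], "dr": [0, 0, 0]}
    - {"gripper": 100, "delta_pos": [-1, 0, 0], "dr": [0, 0, 0]}

```text
t: 22.27
ee_pos: [482.9, 257.6, 41.1]
orientation: [1.511, 0.979, -1.516]
ft_force: [-0.4, 0.0, 0.8]
width: 78.1
```

Request:
apply_moves:
  increments:
    - {"gripper": 100, "delta_pos": [-2.5, 0, 0], "dr": [0, 0, 0]}
    - {"gripper": 100, "delta_pos": [-3.5, 0, 0], "dr": [0, 0, 0]}
    - {"gripper": 100, "delta_pos": [-3.5, 0, 0], "dr": [0, 0, 0]}
    - {"gripper": 100, "delta_pos": [-3.5, 0, 0], "dr": [0, 0, 0]}
    - {"gripper": 100, "delta_pos": [-1.5, 0, 0], "dr": [0, 0, 0]}

```text
t: 22.68
ee_pos: [485.8, 259.0, 192.4]
orientation: [1.519, 0.978, -1.508]
ft_force: [0.5, 0.8, 0.1]
width: 87.7
```

```bash
python3 - <<'E'
from h import *
o=ctrl.get_obs();print(o['ee_pos'],go((538.5,-62.5,o['ee_pos'][2])))
chk('scene',484,258);chk('top',539,-62);chk('scene',538,-61)
E
```

```text
[485.76970563 259.01039529 192.37752698] (array([-0.06, 18.01, 27.15]), np.float64(-0.001))
scene 330 82.6 [480.8 259.4  79.1] [475.5 259.1  49.5]
top 160 32.1 [540.  -63.9  26. ] [539.8 -63.9  25. ]
scene 99 29.4 [536.  -59.3  24.8] [538.1 -61.2  22.9]
```

Oil is in: top at 82 mm, seen at (481,259) with the scene camera's usual (−2,+2) bias. Next the loupe.

Request:
apply_moves:
  increments:
    - {"gripper": 100, "delta_pos": [0, 1.95, 2.95], "dr": [0, 0, 0]}
    - {"gripper": 100, "delta_pos": [0, 1.95, 2.95], "dr": [0, 0, 0]}
    - {"gripper": 100, "delta_pos": [0, 1.95, 2.95], "dr": [0, 0, 0]}
    - {"gripper": 100, "delta_pos": [0, 1.95, 2.95], "dr": [0, 0, 0]}
    - {"gripper": 100, "delta_pos": [0, 1.95, 2.95], "dr": [0, 0, 0]}

```text
t: 23.25
ee_pos: [511.1, 82.0, 185.6]
orientation: [1.511, 0.98, -1.516]
ft_force: [0.8, 0.4, -0.0]
width: 87.3
```

Request:
apply_moves:
  increments:
    - {"gripper": 100, "delta_pos": [0, 1.95, 2.95], "dr": [0, 0, 0]}
    - {"gripper": 100, "delta_pos": [0, 1.95, 2.95], "dr": [0, 0, 0]}
    - {"gripper": 100, "delta_pos": [0, 1.95, 2.95], "dr": [0, 0, 0]}
    - {"gripper": 100, "delta_pos": [0, 1.95, 2.95], "dr": [0, 0, 0]}
    - {"gripper": 100, "delta_pos": [0, 0.45, 0.6], "dr": [0, 0, 0]}

```text
t: 23.67
ee_pos: [536.3, -67.3, 185.6]
orientation: [1.514, 0.977, -1.518]
ft_force: [-0.8, -0.3, 0.6]
width: 87.9
```

Request:
apply_moves:
  increments:
    - {"gripper": 100, "delta_pos": [2, 0, 0], "dr": [0, 0, 0]}
    - {"gripper": 100, "delta_pos": [3, 0, 0], "dr": [0, 0, 0]}
    - {"gripper": 100, "delta_pos": [3, 0, 0], "dr": [0, 0, 0]}
    - {"gripper": 100, "delta_pos": [2, 0, 0], "dr": [0, 0, 0]}
    - {"gripper": 100, "delta_pos": [0, 0, 0], "dr": [0, 0, 0]}

```text
t: 24.08
ee_pos: [532.6, -62.4, 82.2]
orientation: [1.509, 0.985, -1.522]
ft_force: [-1.4, 0.2, 0.2]
width: 87.4
```

Request:
apply_moves:
  increments:
    - {"gripper": 100, "delta_pos": [0, 0, 0], "dr": [0, 0, 0]}
    - {"gripper": 100, "delta_pos": [0, 0, 0], "dr": [0, 0, 0]}
    - {"gripper": 100, "delta_pos": [0, 0, 0], "dr": [0, 0, 0]}
    - {"gripper": 100, "delta_pos": [0, 0, 0], "dr": [0, 0, 0]}
    - {"gripper": 100, "delta_pos": [0, 0, 0], "dr": [0, 0, 0]}

```text
t: 24.5
ee_pos: [537.5, -63.3, 88.3]
orientation: [1.515, 0.977, -1.512]
ft_force: [-0.2, 1.0, 0.1]
width: 87.9
```

```bash
python3 - <<'E'
from h import *
o=ctrl.get_obs();print(o['ee_pos'],go((538.7,-62.3,16)))
E
```

```text
[537.45001659 -63.34967616  88.33238056] (array([ 7.23,  0.06, -0.14]), np.float64(-0.0))
```

Request:
apply_moves:
  increments:
    - {"gripper": 100, "delta_pos": [2, 0.05, -0.1], "dr": [0, 0, 0]}
    - {"gripper": 100, "delta_pos": [2, 0, 0], "dr": [0, 0, 0]}
    - {"gripper": 100, "delta_pos": [1.5, 0, 0], "dr": [0, 0, 0]}
    - {"gripper": 100, "delta_pos": [0.8, 0, 0], "dr": [0, 0, 0]}
    - {"gripper": 100, "delta_pos": [0.4, 0, 0], "dr": [0, 0, 0]}

```text
t: 24.92
ee_pos: [537.3, -62.6, 19.6]
orientation: [1.513, 0.979, -1.514]
ft_force: [-0.2, 0.3, 0.4]
width: 87.7
```

Request:
apply_moves:
  increments:
    - {"gripper": 100, "delta_pos": [0.3, 0, 0], "dr": [0, 0, 0]}
    - {"gripper": 100, "delta_pos": [0.2, 0, 0], "dr": [0, 0, 0]}
    - {"gripper": 100, "delta_pos": [0, 0, 0], "dr": [0, 0, 0]}
    - {"gripper": 60, "delta_pos": [0, 0, 0], "dr": [0, 0, 0]}
    - {"gripper": 40, "delta_pos": [0, 0, 0], "dr": [0, 0, 0]}

```text
t: 25.33
ee_pos: [538.0, -62.7, 15.7]
orientation: [1.514, 0.978, -1.513]
ft_force: [0.3, 0.8, -0.0]
width: 78.1
```

Request:
apply_moves:
  increments:
    - {"gripper": 20, "delta_pos": [0, 0, 0], "dr": [0, 0, 0]}
    - {"gripper": 0, "delta_pos": [0, 0, 0], "dr": [0, 0, 0]}
    - {"gripper": 0, "delta_pos": [0, 0, 0], "dr": [0, 0, 0]}
    - {"gripper": 0, "delta_pos": [0, 0, 0], "dr": [0, 0, 0]}
    - {"gripper": 0, "delta_pos": [0, 0, 0], "dr": [0, 0, 0]}

```text
t: 25.75
ee_pos: [537.6, -62.6, 15.2]
orientation: [1.514, 0.978, -1.514]
ft_force: [0.5, 0.3, -0.5]
width: 44.6
```

Request:
apply_moves:
  increments:
    - {"gripper": 0, "delta_pos": [0, 0, 0], "dr": [0, 0, 0]}
    - {"gripper": 0, "delta_pos": [0, 0, 0], "dr": [0, 0, 0]}
    - {"gripper": 0, "delta_pos": [0, 0, 0], "dr": [0, 0, 0]}
    - {"gripper": 0, "delta_pos": [0, 0, 0], "dr": [0, 0, 0]}
    - {"gripper": 0, "delta_pos": [0, 0, 0], "dr": [0, 0, 0]}

```text
t: 26.17
ee_pos: [537.7, -62.7, 15.2]
orientation: [1.514, 0.978, -1.513]
ft_force: [0.5, -0.1, 0.2]
width: 35.3
```

```bash
python3 - <<'E'
from h import *
o=ctrl.get_obs();print(o['ee_pos'],o['width'],go((451.3,185,o['ee_pos'][2])))
E
```

```text
[537.69670665 -62.65755481  15.21104928] 35.31368984527491 (array([ -0.  , -18.04, -19.04]), np.float64(-0.001))
```

Request:
apply_moves:
  increments:
    - {"gripper": 0, "delta_pos": [-1.5, 0, 0], "dr": [0, 0, 0]}
    - {"gripper": 0, "delta_pos": [-3, 0, 0], "dr": [0, 0, 0]}
    - {"gripper": 0, "delta_pos": [-3.5, 0, 0], "dr": [0, 0, 0]}
    - {"gripper": 0, "delta_pos": [-3.5, 0, 0], "dr": [0, 0, 0]}
    - {"gripper": 0, "delta_pos": [-2.5, 0, 0], "dr": [0, 0, 0]}

```text
t: 26.58
ee_pos: [538.1, -62.7, 157.7]
orientation: [1.515, 0.977, -1.512]
ft_force: [0.1, -0.5, -0.8]
width: 35.6
```

Request:
apply_moves:
  increments:
    - {"gripper": 0, "delta_pos": [0, -1, -1.1], "dr": [0, 0, 0]}
    - {"gripper": 0, "delta_pos": [0, -2.35, -2.5], "dr": [0, 0, 0]}
    - {"gripper": 0, "delta_pos": [0, -2.35, -2.5], "dr": [0, 0, 0]}
    - {"gripper": 0, "delta_pos": [0, -2.35, -2.5], "dr": [0, 0, 0]}
    - {"gripper": 0, "delta_pos": [0, -2.35, -2.5], "dr": [0, 0, 0]}

```text
t: 27.0
ee_pos: [486.7, 82.6, 154.5]
orientation: [1.513, 0.979, -1.515]
ft_force: [0.8, 1.3, -0.4]
width: 35.6
```

Request:
apply_moves:
  increments:
    - {"gripper": 0, "delta_pos": [0, -2.35, -2.5], "dr": [0, 0, 0]}
    - {"gripper": 0, "delta_pos": [0, -2.35, -2.5], "dr": [0, 0, 0]}
    - {"gripper": 0, "delta_pos": [0, -1.8, -1.8], "dr": [0, 0, 0]}
    - {"gripper": 0, "delta_pos": [0, -1.15, -1.15], "dr": [0, 0, 0]}
    - {"gripper": 0, "delta_pos": [0, 0, 0], "dr": [0, 0, 0]}

```text
t: 27.42
ee_pos: [449.2, 187.5, 154.4]
orientation: [1.51, 0.981, -1.513]
ft_force: [-0.5, 0.2, 0.7]
width: 35.4
```

Request:
apply_moves:
  increments:
    - {"gripper": 0, "delta_pos": [0, 0, 0], "dr": [0, 0, 0]}
    - {"gripper": 0, "delta_pos": [0, 0, 0], "dr": [0, 0, 0]}
    - {"gripper": 0, "delta_pos": [0, 0, 0], "dr": [0, 0, 0]}
    - {"gripper": 0, "delta_pos": [0, 0, 0], "dr": [0, 0, 0]}
    - {"gripper": 0, "delta_pos": [0, 0, 0], "dr": [0, 0, 0]}

```text
t: 27.83
ee_pos: [451.5, 184.4, 155.1]
orientation: [1.514, 0.978, -1.515]
ft_force: [-0.1, -0.2, -0.2]
width: 35.3
```

```bash
python3 - <<'E'
from h import *
o=ctrl.get_obs();print(o['ee_pos'],o['width'],go((451.3,185,23.5)))
d=cam('scene');cv2.imwrite('pics/s4.png',cv2.resize(d['img'][150:310,140:340],None,fx=3.5,fy=3.5)[:,:,::-1])
E
```

```text
[451.46470991 184.40329414 155.0937755 ] 35.34057404489105 (array([13.16, -0.04, -0.05]), np.float64(-0.002))
```

View pics/s4.png

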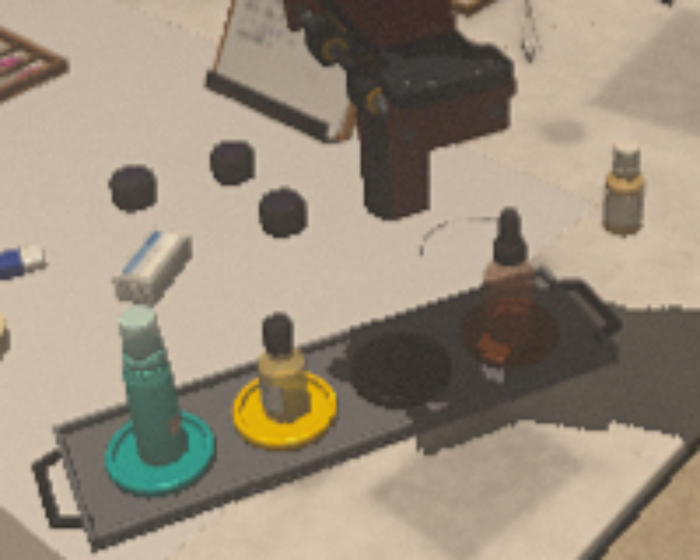

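Spray and oil stand in their coasters, at (155,400) and (283,370) in the crop. The held loupe is above the black one. Lowering.

Request:
apply_moves:
  increments:
    - {"gripper": 0, "delta_pos": [2, 0, 0], "dr": [0, 0, 0]}
    - {"gripper": 0, "delta_pos": [3, 0, 0], "dr": [0, 0, 0]}
    - {"gripper": 0, "delta_pos": [3, 0, 0], "dr": [0, 0, 0]}
    - {"gripper": 0, "delta_pos": [2, 0, 0], "dr": [0, 0, 0]}
    - {"gripper": 0, "delta_pos": [1, 0, 0], "dr": [0, 0, 0]}

```text
t: 28.3
ee_pos: [450.0, 184.3, 42.9]
orientation: [1.511, 0.979, -1.517]
ft_force: [-0.7, 0.0, -0.8]
width: 35.2
```

Request:
apply_moves:
  increments:
    - {"gripper": 0, "delta_pos": [0.8, 0, 0], "dr": [0, 0, 0]}
    - {"gripper": 0, "delta_pos": [0.6, 0, 0], "dr": [0, 0, 0]}
    - {"gripper": 0, "delta_pos": [0.4, 0, 0], "dr": [0, 0, 0]}
    - {"gripper": 0, "delta_pos": [0.2, 0, 0], "dr": [0, 0, 0]}
    - {"gripper": 0, "delta_pos": [0, 0, 0], "dr": [0, 0, 0]}

```text
t: 28.72
ee_pos: [451.6, 185.3, 25.5]
orientation: [1.514, 0.978, -1.513]
ft_force: [-0.8, -0.2, -0.2]
width: 35.2
```

Request:
apply_moves:
  increments:
    - {"gripper": 0, "delta_pos": [0, 0, 0], "dr": [0, 0, 0]}
    - {"gripper": 0, "delta_pos": [0, 0, 0], "dr": [0, 0, 0]}
    - {"gripper": 0, "delta_pos": [0, 0, 0], "dr": [0, 0, 0]}
    - {"gripper": 0, "delta_pos": [0, 0, 0], "dr": [0, 0, 0]}
    - {"gripper": 0, "delta_pos": [0, 0, 0], "dr": [0, 0, 0]}

```text
t: 29.13
ee_pos: [451.3, 185.2, 25.4]
orientation: [1.514, 0.978, -1.513]
ft_force: [-0.4, -0.2, -1.4]
width: 35.3
```

Request:
apply_moves:
  increments:
    - {"gripper": 0, "delta_pos": [0.1, 0, 0], "dr": [0, 0, 0]}
    - {"gripper": 0, "delta_pos": [0.1, 0, 0], "dr": [0, 0, 0]}
    - {"gripper": 0, "delta_pos": [0, 0, 0], "dr": [0, 0, 0]}
    - {"gripper": 50, "delta_pos": [0, 0, 0], "dr": [0, 0, 0]}
    - {"gripper": 70, "delta_pos": [0, 0, 0], "dr": [0, 0, 0]}

```text
t: 29.55
ee_pos: [451.2, 185.2, 23.1]
orientation: [1.514, 0.979, -1.514]
ft_force: [0.2, 0.7, 0.8]
width: 45.3
```

Request:
apply_moves:
  increments:
    - {"gripper": 100, "delta_pos": [0, 0, 0], "dr": [0, 0, 0]}
    - {"gripper": 100, "delta_pos": [0, 0, 0], "dr": [0, 0, 0]}
    - {"gripper": 100, "delta_pos": [0, 0, 0], "dr": [0, 0, 0]}
    - {"gripper": 100, "delta_pos": [0, 0, 0], "dr": [0, 0, 0]}
    - {"gripper": 100, "delta_pos": [0, 0, 0], "dr": [0, 0, 0]}

```text
t: 29.97
ee_pos: [451.2, 185.2, 23.1]
orientation: [1.514, 0.979, -1.514]
ft_force: [0.1, 0.1, 0.2]
width: 78.7
```

Request:
apply_moves:
  increments:
    - {"gripper": 100, "delta_pos": [-1, 0, 0], "dr": [0, 0, 0]}
    - {"gripper": 100, "delta_pos": [-2.5, 0, 0], "dr": [0, 0, 0]}
    - {"gripper": 100, "delta_pos": [-3.5, 0, 0], "dr": [0, 0, 0]}
    - {"gripper": 100, "delta_pos": [-3.5, 0, 0], "dr": [0, 0, 0]}
    - {"gripper": 100, "delta_pos": [-3.5, 0, 0], "dr": [0, 0, 0]}

```text
t: 30.38
ee_pos: [450.7, 185.0, 165.2]
orientation: [1.513, 0.979, -1.514]
ft_force: [0.3, 1.8, -0.0]
width: 87.8
```

Request:
apply_moves:
  increments:
    - {"gripper": 100, "delta_pos": [-3.5, 0, 0], "dr": [0, 0, 0]}
    - {"gripper": 100, "delta_pos": [0, 2, 3], "dr": [0, 0, 0]}
    - {"gripper": 100, "delta_pos": [0, 2, 3], "dr": [0, 0, 0]}
    - {"gripper": 100, "delta_pos": [0, 2, 3], "dr": [0, 0, 0]}
    - {"gripper": 100, "delta_pos": [0, 2, 3], "dr": [0, 0, 0]}

```text
t: 30.8
ee_pos: [474.8, 41.7, 199.4]
orientation: [1.514, 0.978, -1.511]
ft_force: [0.7, 0.3, 0.9]
width: 87.6
```

Request:
apply_moves:
  increments:
    - {"gripper": 100, "delta_pos": [0, 1, 3], "dr": [0, 0, 0]}
    - {"gripper": 100, "delta_pos": [0, 1, 3], "dr": [0, 0, 0]}
    - {"gripper": 100, "delta_pos": [0, 0, 3.5], "dr": [0, 0, 0]}
    - {"gripper": 100, "delta_pos": [0, 0, 3.5], "dr": [0, 0, 0]}
    - {"gripper": 100, "delta_pos": [0, 0, 3], "dr": [0, 0, 0]}

```text
t: 31.22
ee_pos: [426.2, -112.8, 198.8]
orientation: [1.514, 0.978, -1.514]
ft_force: [0.1, 0.1, -0.1]
width: 87.9
```

```bash
python3 - <<'E'
from h import *
print(ctrl.get_obs()['ee_pos'])
C=dict(brown=(418.4,112,108),yellow=(484,257.8,80),teal=(516.8,330.5,116),black=(451.5,184.8,32),jar=(431.5,-308,80),white=(431.5,-44,72))
d=cam('top');s=cam('scene')
for k,(x,y,h) in C.items():
    for nm,c in(('top',d),('scene',s)):
        W=world(c);m=(W[...,2]>18)&(W[...,2]<124)&(np.hypot(W[...,0]-x,W[...,1]-y)<(36 if k=='jar' else 30));p=W[m]
        if not len(p): print(k,nm,'hidden');continue
        t=p[p[:,2]>p[:,2].max()-10];b=p[p[:,2]<p[:,2].min()+20]
        print(k,nm,len(p),'ztop',p[:,2].max().round(1),'exp',h,'top',t.mean(0).round(1)[:2],'d',(t.mean(0)[:2]-[x,y]).round(1),'low',b.mean(0).round(1)[:2])
def pj(c,p):
    q=np.array(c['mtx'])@(c['R']@np.array(p,float)+c['t']);return (q/q[2])[:2].round(1)
print('spray axis px', pj(s,(516.8,330.5,8)),pj(s,(516.8,330.5,116)),'oil',pj(s,(484,257.8,8)),pj(s,(484,257.8,80)))
cv2.imwrite('pics/s5.png',cv2.resize(s['img'][200:310,150:320],None,fx=4.5,fy=4.5)[:,:,::-1])
cv2.imwrite('pics/t5.png',cv2.resize(d['img'][190:290,100:420],None,fx=2.5,fy=2.5)[:,:,::-1])
E
```

```text
[ 426.24694079 -112.77348022  198.79063346]
brown top 166 ztop 112.4 exp 108 top [421.1 110.8] d [ 2.7 -1.2] low [428.5 101.4]
brown scene 422 ztop 109.9 exp 108 top [418.1 114.4] d [-0.3  2.4] low [412.6 121.3]
yellow top 151 ztop 83.9 exp 80 top [483.7 255.5] d [-0.3 -2.3] low [483.8 245.5]
yellow scene 321 ztop 82.2 exp 80 top [481.  259.1] d [-3.   1.3] low [474.9 264.6]
teal top 241 ztop 117.9 exp 116 top [515.9 328.3] d [-0.9 -2.2] low [515.  318.3]
teal scene 560 ztop 117.6 exp 116 top [513.  332.3] d [-3.8  1.8] low [506.8 336.3]
black top 173 ztop 37.5 exp 32 top [450.8 184.2] d [-0.7 -0.6] low [450.8 183.4]
black scene 197 ztop 38.2 exp 32 top [447.8 188.7] d [-3.7  3.9] low [446.1 190.4]
jar top 28 ztop 82.8 exp 80 top [ 450.8 -314.4] d [19.3 -6.4] low [ 455.7 -310.9]
jar scene 396 ztop 82.6 exp 80 top [ 428.1 -305.1] d [-3.4  2.9] low [ 421.2 -292. ]
white top 119 ztop 76.7 exp 72 top [432.5 -45.5] d [ 1.  -1.5] low [437.8 -37.2]
white scene 203 ztop 74.5 exp 72 top [429.8 -42.1] d [-1.7  1.9] low [425.6 -36. ]
spray axis px [185.9 278.6] [178.5 239.5] oil [221.3 266.5] [218.4 241.5]
```

View pics/s5.png

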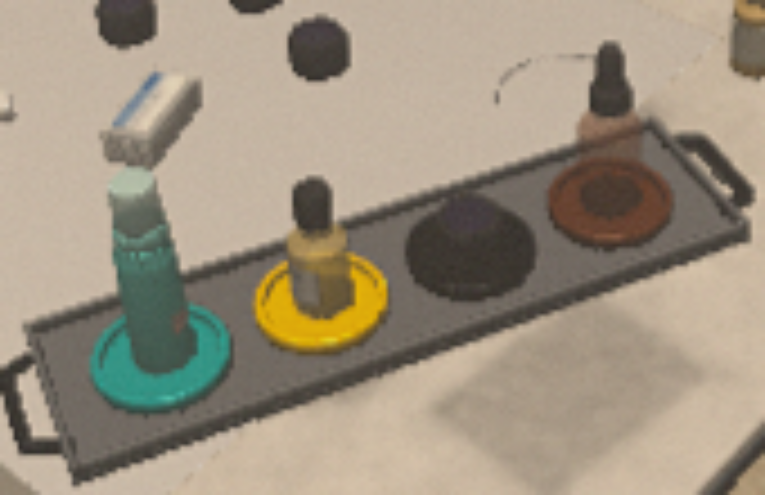

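View pics/t5.png

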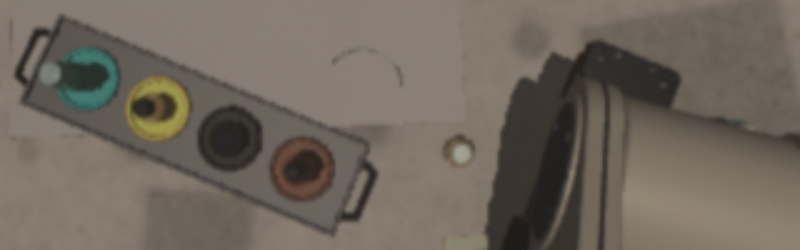

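The pictures show all four standing centred in their own coasters: in the scene crop, teal (155,350), yellow (320,290), black (470,235) and brown (610,185). The spray's apparent lean matches the projected vertical. The arm is clear, so I let it settle and hand in.

Request:
apply_moves:
  increments:
    - {"gripper": 100, "delta_pos": [0, 0, 0], "dr": [0, 0, 0]}
    - {"gripper": 100, "delta_pos": [0, 0, 0], "dr": [0, 0, 0]}
    - {"gripper": 100, "delta_pos": [0, 0, 0], "dr": [0, 0, 0]}
    - {"gripper": 100, "delta_pos": [0, 0, 0], "dr": [0, 0, 0]}
    - {"gripper": 100, "delta_pos": [0, 0, 0], "dr": [0, 0, 0]}

```text
t: 31.73
ee_pos: [427.8, -110.4, 198.2]
orientation: [1.512, 0.98, -1.512]
ft_force: [-0.1, 0.3, -0.3]
width: 87.7
```

```bash
python3 -c "
from workcell import ctrl
print(ctrl.close_job())"
```

```text
the job is handed in; nothing more can be done
None
```

All four kit items are standing in their own coasters: dropper on brown, spray on teal, black-capped oil on yellow, and the rightmost loupe on black. I handed the job in at about 32 s of the 144 s allowed; no verdict was reported.

- **Position:** the last camera checks put each item within about 5 mm of its recess centre, against the 14 mm allowed. The top and scene cameras disagreed by 3–5 mm on the same items, which fits their calibration.
- **Height:** measured tops read 2–6 mm above the expected height. Both cameras read 2–5 mm high from the start, so I take this as bias and not as an item sitting on a lip.
- **Upright:** in the last views all four look upright, and the spray's apparent lean matches the projected vertical. I did not measure tilt as an angle.
- **Left alone:** the white-capped bottle read where it started. In the last top view the arm hid most of the jar, so that reading is not usable. The scene view puts it within about 5 mm of its starting position.
- **Robot:** the gripper was open, clear and at rest when I handed in.

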